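# Tip two vial crates, send the stamped one to dispatch

### The job

Two look-alike empty vial crates stand left and right of the big white bottles, and only one has the ring-shaped release stamp on its underside. Using just the fingertips, first tip both crates over backwards, away from the robot, so that each lies on its back and shows its underside; then push the stamped one straight back over the sprung flap into the dispatch tray along the rear edge, until the flap has sprung up behind it. Do not lift anything, leave the blank crate lying in front of the tray, and do not disturb the other things.

Things in the scene. Friction and masses are not known exactly. Their poses are not given: they have to be found in the camera images.
- crate_a: Open-topped empty vial crate of plain pale plastic, 40 (x) x 90 (y) x 60 (z) mm, 0.15 to 0.31 kg; the two look alike from above. One of the two crates (not told here which; look) has a dark inked ring, 36 mm across with a bar through it, in the middle of its underside; the other's underside is blank. Origin: centre of the underside; z to the open top; starts upright, x pointing roughly away from the robot.
- crate_b: Same kind of crate, the same sizes and axes as crate_a. Pushed level near the top of its long side, either crate tips about its far bottom edge and does not slide; pushed low, it slides. Tipped fully onto its back its own x axis points down, its z axis away from the robot, and its origin (middle of the underside face) is 20 mm above what it lies on.
- dispatch_tray: Fixed aluminium tray clamped on the rear bench edge. Origin: bench level, middle of its 44 mm high rear fence's front face; axes as the world's. mm: bays at y 135..475 and -135..-475, side plates 30 high, floor 2.5 up. Bay front: fixed sill from bench level at x -110 up to 4.5 at the flap hinge, x -94; flap tip at x -72 (flat) or -74 (up). A lying crate (60 long) is in once its underside is past the tip.
- flap_left (a joint): Hinge of the left (+y) bay's front flap: 0 = sprung up (its tip 13 mm above the bench), 0.42 rad = pressed down flat (tip about 4 mm). A thin strip, 22 mm from hinge to tip, along the bay's whole front; a light spring (0.2 to 0.5 N at the tip) raises it again.
- flap_right (a joint): Hinge of the right (-y) bay's front flap: 0 = sprung up (its tip 13 mm above the bench), 0.42 rad = pressed down flat (tip about 4 mm). A thin strip, 22 mm from hinge to tip, along the bay's whole front; a light spring (0.2 to 0.5 N at the tip) raises it again.
- crate_a_mid (a point): Centre of crate_a's volume, 30 mm above its origin along its z axis.
- crate_b_mid (a point): Centre of crate_b's volume, 30 mm above its origin along its z axis.
- amber_dish: Bystander: round glass dish, 68 mm across, 14 mm high; origin at the centre of its underside.
- cups: Bystander: stack of clear cups, 70 mm across, 126 mm high, upright; origin at the centre of its underside.
- buffer_bottle: Bystander: round white bottle with a cap, 50 mm across, 100 mm high; origin at the centre of its underside.
- small_bottle: Bystander: square white bottle, 70 x 70 x 191 mm; origin at the centre of its underside.
- low_beaker: Bystander: small clear beaker, 60 mm across, 60 mm high; origin at the centre of its underside.
- cap: Bystander: round screw cap lying on the bench, 52 mm across, 30 mm high; origin at the centre of its underside.
- marker: Bystander: marker pen lying on the bench, 135 mm long, 17 mm thick; origin under its middle.
- vial_c: Bystander: small upright vial with black cap, 22 mm across, 54 mm high; origin at the centre of its underside.

How it is judged:
On the way, in this order (a step that is already met when the one before it is completed fails the run):
1. one crate lies on its back, its underside towards the robot, outside the tray (angle between any of crate_a, crate_b's own x axis and vertical above 2.85 rad and not (x of crate_a in the frame of dispatch_tray above -0.078 m) and not (x of crate_b in the frame of dispatch_tray above -0.078 m)), for 0.2 s.
2. both crates lie on their backs, undersides towards the robot, both still outside the tray (angle between each of crate_a, crate_b's own x axis and vertical above 2.85 rad and not (x of crate_a in the frame of dispatch_tray above -0.078 m) and not (x of crate_b in the frame of dispatch_tray above -0.078 m) and linear speed of each of crate_a, crate_b below 0.02 m/s), for 0.3 s.
At the end, for the whole second after the job is handed in: The stamped crate lies on its back at rest in a bay of the dispatch tray, its rear end past the flap, and that bay's flap is up again (within 0.06 rad); the blank crate lies on its back at rest, not in the tray; on its back means within about 0.29 rad (17 degrees) (x of crate_b in the frame of dispatch_tray above -0.078 m and angle between each of crate_b, crate_a's own x axis and vertical above 2.85 rad and height (world z) of crate_b_mid below 0.03 m and (y of crate_b in the frame of dispatch_tray between 0.135 and 0.475 m or y of crate_b in the frame of dispatch_tray between -0.475 and -0.135 m) and not (x of crate_a in the frame of dispatch_tray above -0.078 m) and height (world z) of crate_a_mid below 0.04 m and ((y of crate_b in the frame of dispatch_tray above 0 m and value of joint flap_left below 0.06 rad) or (y of crate_b in the frame of dispatch_tray below 0 m and value of joint flap_right below 0.06 rad)) and linear speed of each of crate_a, crate_b below 0.02 m/s); the robot touches nothing.
It fails at once if a crate is lifted off the bench (its middle more than 52 mm up) (height (world z) of any of crate_a_mid, crate_b_mid above 0.052 m).
It fails at once if the blank crate goes into the dispatch tray (x of crate_a in the frame of dispatch_tray above -0.078 m).
It fails at once if a bystander is moved by more than 25 mm or knocked over (distance of any of amber_dish, cups, buffer_bottle, small_bottle, low_beaker, cap, marker, vial_c from where it was at the start of the episode above 0.025 m or angle between any of cups, buffer_bottle, small_bottle, low_beaker, vial_c's own z axis and vertical above 0.4 rad).
It also fails if it takes over 64 s, if anything falls off the work surface, if the arm or the gripper's body presses on something with over 40 N, if the wrist force passes 120 N, or if a joint passes its speed limit or range.

### The arm

A 6-joint arm with a two-finger parallel gripper is mounted at the origin on the work surface; the furniture and walls round the work are solid. World frame = base frame: x ahead of the robot, y to its left, z up, the work surface at z = 0. Lengths are in m, angles in rad, forces in N, time in s.
With the tool pointing down it reaches from about 0.375 to 0.9 m from the base axis. Payload 3.1 kg.
Tool frame: the origin (TCP) lies between the finger pads; the fingertips stand robot.tip_extent ahead of it and the grasp point (between the pads) lies 3 mm ahead of it (robot.tip_extent is the distance from the TCP to the fingertips, in m); z points along the fingers, x is the direction in which the jaws open and shut, and the axes are right-handed (so a half turn about z gives the same grasp; the last joint's range is limited). The gripper opens to 87 mm and grips with 3 to 60 N. Pads are 19 mm wide; open, the fingers measure 117 mm over their backs; the gripper's body (75 mm by 190 mm) begins 51 mm behind the grasp point.
Start: joints at [1.087, 0.527, 1.433, -0, 1.181, -0.178], TCP at [0.188, 0.596, 0.245] pointing down, gripper open.
Joint ranges: [-3.08, 3.08], [-0.75, 2.2], [0.22, 2.44], [-1.43, 4.57], [0, 2.65], [-2.85, 2.85]. Speed limits (rad/s): [2.79, 2.79, 3.14, 3.14, 3.14, 3.14].

### API

Orientations are given as a unit quaternion [x, y, z, w].
In Python, from rig import robot, cams gives the robot as it stands.
- The arm moves only by the tool carry_out, never from a script. Its argument "steps" is a list of rows, each a list of 3 entries, a list of its own where there are three numbers: the shift along the world's x, y, z in cm, then the turn about the world's z in degrees, then the closure, from 0 (fully open) to 1 (shut). In form: [[[dx, dy, dz], spin, fingers], ...]. A call has 1 to 10 rows; each row shifts and turns the pose as measured when the row begins; what a row does not reach is not made up. A row lasts 1/10 s, in which the tool goes at most 50 mm and 8.59 degrees, less where a joint would pass 70% of its speed; a pose out of reach is approached as far as the arm can. A call with a gripper value outside its range is refused whole. The fingers move at their own pace and stop on an object; "squeeze" is the grip in N (left out, the last holds). Time passes only in rows, so rows that do not move let the fingers close. It gives the time, the measured TCP pose, the force and the opening at its end, in the units of the state.
- robot.get_obs(): the state, without advancing time (a new reading comes with each control period).
- cams.camera(name): name is "side" or "top" or "wrist"; returns a dict with "pixels" (384x512x3 uint8, red, green, blue), "fx", "fy", "cx", "cy" (pixels), "k1" (the pictures are not rectified: a ray, as slopes to the right and down, at radius r is drawn at 1 + k1 r^2 times it, then the intrinsics apply), "eye" and "rotation" of the camera in the world. Camera axes: x right, y up, looking along -z (the intrinsics and any distortion apply to the point x, -y, -z); pixel columns grow to the right and rows downward; lengths in m; the calibration is good to about 2 mm. A picture is of the moment at which its call begins. There is no depth.
- robot.hand_in(): hands the job in, once; it reports no verdict.
The state is a dict: "time": time; "q": joint angles; "joint_velocities": joint speeds; "joint_torque": joint torques, N m; "position": TCP position; "tool_rot": TCP orientation; "ft_force": force on the tool from outside, world axes, zero at the start; "moment": the same for the moment, N m; "grip_width": finger opening in m.
Only numpy, scipy, OpenCV 4.12 (cv2) and the standard library are available. Lean on these libraries where they do the work, as an engineer would, in place of code of your own. Each camera call takes 0.05 s, during which the arm holds its last target. There are 200 camera calls.

## Working session

There is one attempt and no reset: what is moved stays moved. The work goes in short steps, Python scripts to look and compute and a tool call to move; the robot and the scene stay as the last step left them, time stands still between calls to the robot, and variables do not carry over. Pictures are saved under pics/ and viewed, about 8 in all and at most 12, crops included, and the job is handed in when it is done.

Besides the shell and the picture viewer there is one more tool, called as name(argument=value, ...) on one line, values as JSON. carry_out: Moves the arm, as the interface text tells. Its arguments: {"type":"object","properties":{"steps":{"type":"array"},"squeeze":{"type":"number"}},"required":["steps"]}

```bash
ls; mkdir -p pics; cat > h.py <<'E'
import numpy as np, cv2
from rig import robot, cams
def shot(n,f=None):
    c=cams.camera(n)
    if f: cv2.imwrite('pics/'+f,cv2.cvtColor(np.asarray(c['pixels']),cv2.COLOR_RGB2BGR))
    return c
def ray(c,u,v):
    x,y=(u-c['cx'])/c['fx'],(v-c['cy'])/c['fy']
    a,b=x,y
    for _ in range(20):
        s=1+c['k1']*(a*a+b*b); a,b=x/s,y/s
    return np.array(c['eye']),np.array(c['rotation']).reshape(3,3)@np.array([a,-b,-1.])
def onz(c,u,v,z):
    e,d=ray(c,u,v); return e+d*(z-e[2])/d[2]
def proj(c,p):
    q=np.array(c['rotation']).reshape(3,3).T@(np.array(p)-np.array(c['eye']))
    a,b=q[0]/-q[2],-q[1]/-q[2]; s=1+c['k1']*(a*a+b*b)
    return c['fx']*a*s+c['cx'],c['fy']*b*s+c['cy']
E
python3 - <<'E'
from h import *
a=shot('top','t0.png');b=shot('side','s0.png')
for c in(a,b): print({k:np.round(v,3).tolist() for k,v in c.items() if k!='pixels'})
print(robot.get_obs(),robot.tip_extent)
E
```

```text
pics
{'fx': 470.113, 'fy': 470.113, 'cx': 258.496, 'cy': 193.124, 'k1': 0.011, 'eye': [0.143, -0.069, 1.566], 'rotation': [0.075, -0.071, -0.679, 0.727]}
{'fx': 475.912, 'fy': 475.912, 'cx': 251.269, 'cy': 189.878, 'k1': -0.081, 'eye': [0.056, -1.168, 1.166], 'rotation': [0.395, -0.069, -0.175, 0.899]}
{'time': 0.1, 'q': array([ 1.08751352e+00,  5.28389994e-01,  1.43377759e+00, -2.74714766e-06,
        1.18146065e+00, -1.78494085e-01]), 'joint_velocities': array([ 0.00019241, -0.00225346, -0.00225791, -0.00050541, -0.00011625,
        0.00097504]), 'joint_torque': array([-9.82426609e-04, -4.40985489e+01, -1.77150732e+01,  6.34740083e-02,
        5.34313009e-02, -5.27068130e-05]), 'position': array([0.18722578, 0.595631  , 0.24365808]), 'tool_rot': array([ 8.06253463e-01,  5.91569368e-01, -9.13904181e-04,  4.47974114e-04]), 'ft_force': array([-0.15633665,  0.65552979,  0.05844454]), 'moment': array([ 0.01871821, -0.02447007, -0.00411294]), 'grip_width': 0.08704634503312676} 0.022
```

View pics/t0.png

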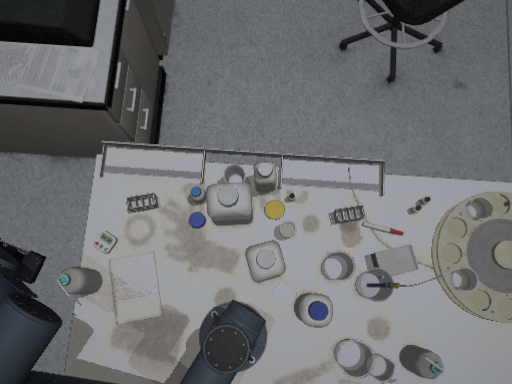

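View pics/s0.png

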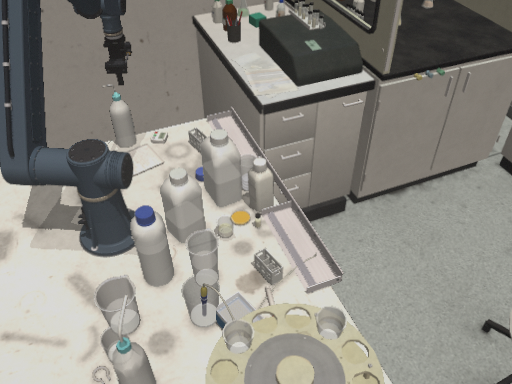

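```bash
sed -i "s/np.array(c\['rotation'\]).reshape(3,3)/R.from_quat(c['rotation']).as_matrix()/; 1a from scipy.spatial.transform import Rotation as R" h.py
python3 - <<'E'
from h import *
a=shot('top');b=shot('side')
print(proj(a,[0,0,0]),proj(b,[0,0,0]))
# tray fence/bench checks
for n,u,v in [('A',142,203),('B',348,214)]: print(n,onz(a,u,v,.06))
for u,v in [(104,143),(383,161),(102,175),(383,194),(205,182),(282,188)]: print(u,v,onz(a,u,v,.0),onz(a,u,v,.03))
A=cv2.cvtColor(a['pixels'],cv2.COLOR_RGB2BGR);B=cv2.cvtColor(b['pixels'],cv2.COLOR_RGB2BGR)
f=lambda I,u,v,w=64,h=48,k=6:cv2.resize(I[v-h//2:v+h//2,u-w//2:u+w//2],None,fx=k,fy=k,interpolation=cv2.INTER_CUBIC)
cv2.imwrite('pics/c0.png',np.vstack([np.hstack([f(A,142,200),f(A,348,212)]),np.hstack([f(B,197,140),f(B,268,266)])]))
E
```

```text
(np.float64(232.6843081340042), np.float64(335.7777539567578)) (np.float64(111.76977918077722), np.float64(231.88250721940952))
A [0.39888879 0.32478949 0.06      ]
B [ 0.40883992 -0.34531824  0.06      ]
104 143 [0.61075108 0.49705582 0.        ] [0.60178526 0.48620604 0.03      ]
383 161 [ 6.13017802e-01 -4.71282510e-01  2.22044605e-16] [ 0.60400855 -0.46357686  0.03      ]
102 175 [0.49661879 0.48840077 0.        ] [0.48983998 0.47771684 0.03      ]
383 194 [ 0.49653761 -0.47297436  0.        ] [ 0.48976036 -0.4652363   0.03      ]
205 182 [0.49648922 0.13470603 0.        ] [0.4897129  0.13079965 0.03      ]
282 188 [ 0.49369875 -0.12912129  0.        ] [ 0.48697591 -0.12797218  0.03      ]
```

View pics/c0.png

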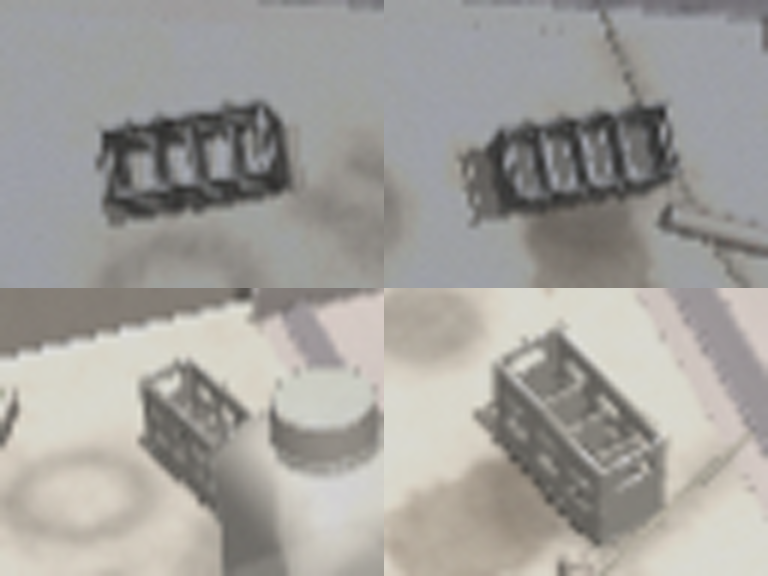

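```bash
python3 - <<'E'
from h import *
a=shot('top');b=shot('side')
def pr(*x): print(*[np.round(t,4) if isinstance(t,np.ndarray) else t for t in x])
for n,P in {'L':[(127,198),(155,193)],'R':[(334.8,210.5),(363.3,205.3)]}.items():
    p=[onz(a,u,v,.06) for u,v in P]; d=p[1]-p[0]
    yaw=np.arctan2(d[0],-d[1]); m=(p[0]+p[1])/2
    ctr=m-.02*np.array([np.cos(yaw),np.sin(yaw),0]); pr(n,p[0],p[1],'len',np.linalg.norm(d),'yaw',np.degrees(yaw),'ctr',ctr)
    # dark mask check : minAreaRect
# side view R: crop origin (236,242); rim corners
for u,v in [(236+(497-384)/6,242+(360-288)/6),(236+(600-384)/6,242+(465-288)/6),(236+(664-384)/6,242+(432-288)/6),(236+(562-384)/6,242+(330-288)/6)]: pr('sideR',onz(b,u,v,.06))
for u,v in [(165+140/6,116+(380-288)/6),(165+185/6,116+(360-288)/6),(165+248/6,116+(415-288)/6)]: pr('sideL',onz(b,u,v,.06))
for n,u,v,z in [('buf',197,190,.1),('cap',197,220,.03),('marker',368,224,.01),('vial',290,197,.05),('dish',275,210,.01)]: pr(n,onz(a,u,v,z))
print(R.from_quat(robot.get_obs()['tool_rot']).as_matrix().round(3))
E
```

```text
L [0.412  0.3755 0.06  ] [0.4349 0.2864 0.06  ] len 0.09189714083572144 yaw 14.399172209715347 ctr [0.4041 0.326  0.06  ]
R [ 0.4174 -0.3022  0.06  ] [ 0.441  -0.3941  0.06  ] len 0.09486894474976998 yaw 14.380812355992747 ctr [ 0.4098 -0.3531  0.06  ]
sideR [ 0.3892 -0.3147  0.06  ]
sideR [ 0.4107 -0.3943  0.06  ]
sideR [ 0.4475 -0.3877  0.06  ]
sideR [ 0.4268 -0.3091  0.06  ]
sideL [0.3793 0.3685 0.06  ]
sideL [0.4135 0.3787 0.06  ]
sideL [0.4337 0.303  0.06  ]
buf [0.4461 0.1447 0.1   ]
cap [0.3598 0.1453 0.03  ]
marker [ 0.3885 -0.422   0.01  ]
vial [ 0.4541 -0.1552  0.05  ]
dish [ 0.4144 -0.1097  0.01  ]
[[ 0.3    0.954 -0.   ]
 [ 0.954 -0.3   -0.001]
 [-0.001 -0.    -1.   ]]
```

carry_out(steps=[[[4,0,1],4,0.5],[[4,0,0],4,0.5],[[4,-1,0],4,0.5],[[4,-3,0],4,0.5],[[0,-4.5,0],4,0.5],[[0,-4.5,0],4,0.5],[[0,-4.5,0],4,0.5],[[0,-4.5,0],4,0.5],[[0,-4,0],0,0.5],[[0,-2,0],0,0.5]], squeeze=10)

```text
time: 1.3
position: [0.352, 0.3091, 0.2532]
tool_rot: [0.6, 0.8, 0.002, 0.001]
ft_force: [0.9, 0.4, -0.2]
grip_width: 0.0435
```

carry_out(steps=[[[0,0.4,-4],-1.5,0.5],[[0,0,-4.5],0,0.5],[[0,0,-4.5],0,0.5],[[0,0,-3],0,0.5],[[0,0,-1.5],0,0.5],[[0,0,-0.5],0,0.5],[[0,0,0],0,0.5]])

```text
time: 2.0
position: [0.3559, 0.311, 0.0713]
tool_rot: [0.613, 0.79, 0.008, 0.004]
ft_force: [-0.4, 0.1, 0.7]
grip_width: 0.0432
```

```bash
python3 - <<'E'
from h import *
o=robot.get_obs();print(o['position'],np.degrees(2*np.arctan2(o['tool_rot'][1],o['tool_rot'][0])),o['ft_force'],o['time'])
E
```

```text
[0.35594603 0.31098277 0.07126321] 104.35441049953724 [-0.42572918  0.10252908  0.72017767] 2.0
```

carry_out(steps=[[[0.5,0.15,0],0,0.5],[[0.5,0.15,0],0,0.5],[[0.5,0.13,0],0,0.5],[[0.5,0.13,0],0,0.5],[[0.5,0.13,0],0,0.5],[[0.5,0.13,0],0,0.5],[[0.5,0.13,0],0,0.5],[[0.5,0.13,0],0,0.5],[[0.4,0.1,0],0,0.5],[[0.3,0.08,0],0,0.5]])

```text
time: 3.0
position: [0.4094, 0.3261, 0.0759]
tool_rot: [0.613, 0.79, 0.012, 0.006]
ft_force: [0.1, 0.7, 0.7]
grip_width: 0.0436
```

```bash
cat > v.py <<'E'
import sys
from h import *
a=shot('top');b=shot('side')
A=cv2.cvtColor(a['pixels'],cv2.COLOR_RGB2BGR);B=cv2.cvtColor(b['pixels'],cv2.COLOR_RGB2BGR)
f=lambda I,u,v,w=96,h=72,k=4:cv2.resize(I[v-h//2:v+h//2,u-w//2:u+w//2],None,fx=k,fy=k,interpolation=cv2.INTER_CUBIC)
cv2.imwrite('pics/'+sys.argv[1],np.vstack([np.hstack([f(A,142,195),f(A,348,205)]),np.hstack([f(B,205,135),f(B,275,256)])]))
E
python3 v.py c1.png
```

```text
(no output)
```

View pics/c1.png

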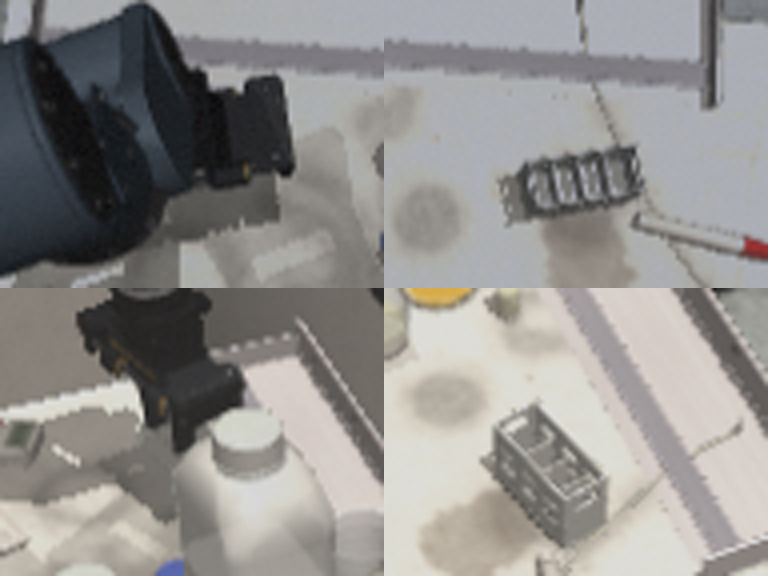

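carry_out(steps=[[[-2,-0.5,1],0,0.5],[[-2,-0.5,3],0,0.5],[[0,0,5],0,0.5],[[0,0,5],0,0.5],[[0,0,5],0,0.5],[[0,0,5],0,0.5],[[1,0,5],0,0.5],[[3,0,4],0,0.5],[[4,-3,0],0,0.5],[[0,-4.5,0],0,0.5]])

```text
time: 4.1
position: [0.4433, 0.2398, 0.4132]
tool_rot: [0.609, 0.793, 0.011, 0.006]
ft_force: [-0.4, 0.3, -0.8]
grip_width: 0.0435
```

carry_out(steps=[[[0,-4.9,0],0,0.5],[[0,-4.9,0],0,0.5],[[0,-4.9,0],0,0.5],[[0,-4.9,0],0,0.5],[[0,-4.9,0],0,0.5],[[0,-4.9,0],0,0.5],[[0,-4.9,0],0,0.5],[[0,-4.9,0],0,0.5],[[0,-4.9,0],0,0.5],[[0,-4.9,0],0,0.5]])

```text
time: 5.1
position: [0.438, -0.2607, 0.4121]
tool_rot: [0.608, 0.794, 0.013, 0.006]
ft_force: [1.8, 0.1, 0.9]
grip_width: 0.0438
```

```bash
python3 v.py c2.png; python3 - <<'E'
from h import *
o=robot.get_obs();print(o['position'],R.from_quat(o['tool_rot']).as_matrix().round(3),np.degrees(2*np.arctan2(o['tool_rot'][1],o['tool_rot'][0])),o['q'])
E
```

```text
[ 0.4383021  -0.26495485  0.41138916] [[-0.255  0.967  0.025]
 [ 0.967  0.255  0.01 ]
 [ 0.003  0.026 -1.   ]] 104.79903229973077 [-0.77602012  0.20238682  1.47585537  0.02453691  1.4527724  -2.60786877]
```

View pics/c2.png

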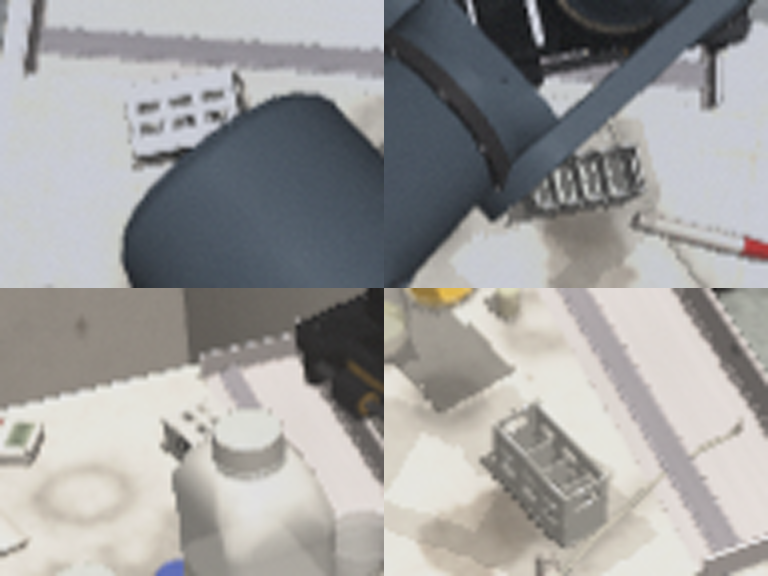

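carry_out(steps=[[[-3,-3.5,0],0,0.5],[[-3,-3.5,-2],0,0.5],[[-1.8,-3,-4],0,0.5],[[0,0,-4.9],0,0.5],[[0,0,-4.9],0,0.5],[[0,0,-4.9],0,0.5],[[0,0,-4.9],0,0.5],[[0,0,-4.9],0,0.5],[[0,0,0],0,0.5]])

```text
time: 6.1
position: [0.3633, -0.3591, 0.1005]
tool_rot: [0.614, 0.789, 0.008, 0.008]
ft_force: [-0.9, 1.9, 1.0]
grip_width: 0.0434
```

carry_out(steps=[[[-0.3,-0.7,-1.5],0,0.5],[[0,0,-1.3],0,0.5],[[0,0,-0.2],0,0.5],[[0,0,0],0,0.5]])

```text
time: 6.5
position: [0.3642, -0.3661, 0.0748]
tool_rot: [0.614, 0.789, 0.005, 0.01]
ft_force: [-0.1, 0.3, 1.0]
grip_width: 0.0438
```

carry_out(steps=[[[0.3,0.1,-0.5],0,0.5],[[0.5,0.13,0],0,0.5],[[0.5,0.13,-0.05],0,0.5],[[0.5,0.13,-0.05],0,0.5],[[0.5,0.13,-0.05],0,0.5],[[0.5,0.13,0],0,0.5],[[0.5,0.13,0],0,0.5],[[0.5,0.13,0],0,0.5],[[0.5,0.13,0],0,0.5],[[0.4,0.1,0],0,0.5]])

```text
time: 7.5
position: [0.4168, -0.3544, 0.0733]
tool_rot: [0.614, 0.789, 0.003, 0.014]
ft_force: [-0.2, -0.3, 0.1]
grip_width: 0.0436
```

carry_out(steps=[[[0.4,0.1,0],0,0.5],[[0.2,0.05,0],0,0.5],[[0,0,0],0,0.5],[[0,0,0],0,0.5],[[-2,-0.5,1],0,0.5],[[-2,-0.5,3],0,0.5],[[0,0,5],0,0.5],[[0,0,5],0,0.5],[[0,0,5],0,0.5],[[0,0,4],0,0.5]])

```text
time: 8.5
position: [0.3778, -0.3577, 0.3026]
tool_rot: [0.615, 0.789, 0.006, 0.005]
ft_force: [0.7, -0.5, -1.0]
grip_width: 0.0439
```

carry_out(steps=[[[0,0,5],0,0.5],[[0,0,5],0,0.5],[[2,2,4],0,0.5],[[3,3,0],0,0.5],[[3,3,0],0,0.5],[[0,4,0],0,0.5],[[0,4,0],0,0.5],[[0,4,0],0,0.5],[[0,4,0],0,0.5],[[0,4,0],0,0.5]])

```text
time: 9.5
position: [0.4571, -0.0743, 0.4518]
tool_rot: [0.621, 0.784, 0.004, 0.015]
ft_force: [0.7, 0.1, -0.4]
grip_width: 0.0434
```

```bash
python3 v.py c3.png
```

```text
(no output)
```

View pics/c3.png

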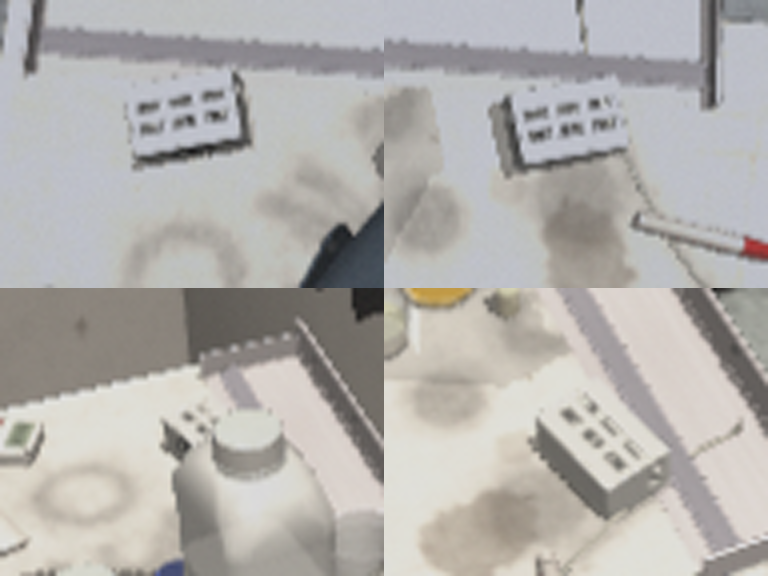

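carry_out(steps=[[[0,4.5,0],-2,0.5],[[0,4.9,0],-2,0.5],[[0,4.9,0],-2,0.5],[[0,4.9,0],-2,0.5],[[0,4.9,0],-2,0.5],[[-1.5,4.9,-2],-2,0.5],[[-3,4.9,-4],-2,0.5],[[-3,4,-4],0,0.5],[[-3,0,-4],0,0.5],[[-1,0,-4],0,0.5]])

```text
time: 10.6
position: [0.3608, 0.2853, 0.2933]
tool_rot: [0.717, 0.696, 0.01, 0.021]
ft_force: [0.6, -0.4, -0.4]
grip_width: 0.0434
```

```bash
python3 - <<'E'
from h import *
o=robot.get_obs();print(o['position'],np.degrees(2*np.arctan2(o['tool_rot'][1],o['tool_rot'][0])))
w=shot('wrist');b=shot('side')
W=cv2.cvtColor(w['pixels'],cv2.COLOR_RGB2BGR);B=cv2.cvtColor(b['pixels'],cv2.COLOR_RGB2BGR)
c=B[225:285,235:315]
c=cv2.resize(cv2.normalize(c,None,0,255,cv2.NORM_MINMAX),(512,384),interpolation=cv2.INTER_CUBIC)
cv2.imwrite('pics/w0.png',cv2.resize(np.hstack([W,c]),(800,300)))
E
```

```text
[0.3607994  0.28529318 0.29325256] 88.27792066381792
```

View pics/w0.png

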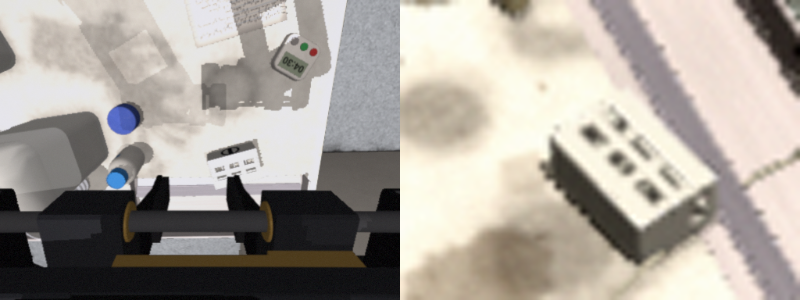

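```bash
python3 - <<'E'
from h import *
a=shot('top')
for x,y in [(128,90),(235,72),(135,154),(242,136)]: print(onz(a,94+x/4,159+y/4,.04).round(4))
for x,y in [(30,30),(380,55),(20,70)]: print('sill',onz(a,94+x/4,159+y/4,.005).round(4))
E
```

```text
[0.471  0.3917 0.04  ]
[0.4925 0.3048 0.04  ]
[0.4174 0.3791 0.04  ]
[0.4386 0.2928 0.04  ]
sill [0.5251 0.4924 0.005 ]
sill [0.5239 0.1916 0.005 ]
sill [0.4896 0.4961 0.005 ]
```

carry_out(steps=[[[1.5,4,-2],1.5,0.5],[[0.5,1.5,-4],0,0.5],[[0,0,-4.5],0,0.5],[[0,0,-4.5],0,0.5],[[0,0,-4],0,0.5],[[0,0,-2.5],0,0.5],[[0,0,0],0,0.5]])

```text
time: 11.45
position: [0.4144, 0.3482, 0.0894]
tool_rot: [0.712, 0.701, 0.034, 0.03]
ft_force: [-0.4, -0.7, 0.7]
grip_width: 0.0433
```

carry_out(steps=[[[-2.5,-0.8,0],0,0.5],[[0,0,0],0,0.5],[[0,0,0],0,0.5]])

```text
time: 11.75
position: [0.4002, 0.3429, 0.0952]
tool_rot: [0.713, 0.699, 0.042, 0.032]
ft_force: [1.0, 0.5, 0.2]
grip_width: 0.0435
```

```bash
python3 - <<'E'
from h import *
o=robot.get_obs();print(o['position'],o['q'],o['joint_velocities'].round(3),R.from_quat(o['tool_rot']).as_matrix()[:,2])
E
```

```text
[0.40020409 0.34287456 0.09517012] [ 0.51867947  0.61165142  1.86447288 -0.07620285  0.56844424 -0.96969647] [-0.006 -0.03   0.009  0.003  0.05  -0.004] [ 0.10551423  0.01304012 -0.99433229]
```

carry_out(steps=[[[-1.5,-0.5,0],0,0.5],[[-0.5,0,-1.5],0,0.5],[[-0.5,0,-1.5],0,0.5],[[-0.3,0,-1.5],0,0.5],[[0,0,-0.7],0,0.5],[[0,0,0],0,0.5]])

```text
time: 12.35
position: [0.3897, 0.3448, 0.0539]
tool_rot: [0.714, 0.697, 0.059, 0.037]
ft_force: [0.2, -0.3, 0.0]
grip_width: 0.0437
```

```bash
python3 - <<'E'
from h import *
o=robot.get_obs();print(o['position'],R.from_quat(o['tool_rot']).as_matrix().round(3),o['ft_force'])
E
```

```text
[0.3896949  0.34479974 0.05391087] [[ 0.022  0.99   0.137]
 [ 0.999 -0.026  0.029]
 [ 0.033  0.136 -0.99 ]] [ 0.15452978 -0.28258564  0.01253203]
```

carry_out(steps=[[[0,-0.7,-0.7],1,0.5],[[0,0,-0.5],0.5,0.5],[[0.4,0,-0.1],0,0.5],[[0.5,0,0],0,0.5],[[0.5,0,0],0,0.5],[[0.5,0,0],0,0.5],[[0.5,0,0],0,0.5],[[0.5,0,0],0,0.5]])

```text
time: 13.15
position: [0.4262, 0.3408, 0.045]
tool_rot: [0.704, 0.706, 0.065, 0.038]
ft_force: [-1.1, -0.7, -0.5]
grip_width: 0.0436
```

```bash
python3 - <<'E'
from h import *
o=robot.get_obs();print(o['position'],R.from_quat(o['tool_rot']).as_matrix().round(3),o['ft_force'])
E
```

```text
[0.42621322 0.34076231 0.04502076] [[-0.005  0.989  0.145]
 [ 0.999 -0.     0.038]
 [ 0.038  0.145 -0.989]] [-1.05963804 -0.74623142 -0.50253363]
```

carry_out(steps=[[[0.5,0,-0.05],0,0.5],[[0.5,0,0],0,0.5],[[0.5,0,0],0,0.5],[[0.5,0,0],0,0.5],[[0.5,0,0],0,0.5],[[0.5,0,0],0,0.5],[[0.5,0,0],0,0.5],[[0.5,0,0],0,0.5],[[0.5,0,0],0,0.5],[[0,0,0],0,0.5]])

```text
time: 14.15
position: [0.4746, 0.34, 0.0443]
tool_rot: [0.705, 0.706, 0.063, 0.037]
ft_force: [-0.1, 0.1, -0.1]
grip_width: 0.0435
```

```bash
python3 - <<'E'
from h import *
o=robot.get_obs();print(o['position'],R.from_quat(o['tool_rot']).as_matrix().round(3),o['ft_force'])
E
python3 v.py c4.png
```

```text
[0.47461228 0.34000034 0.04425947] [[-0.004  0.99   0.142]
 [ 0.999 -0.001  0.037]
 [ 0.037  0.142 -0.989]] [-0.06593013  0.06713141 -0.0943646 ]
```

View pics/c4.png

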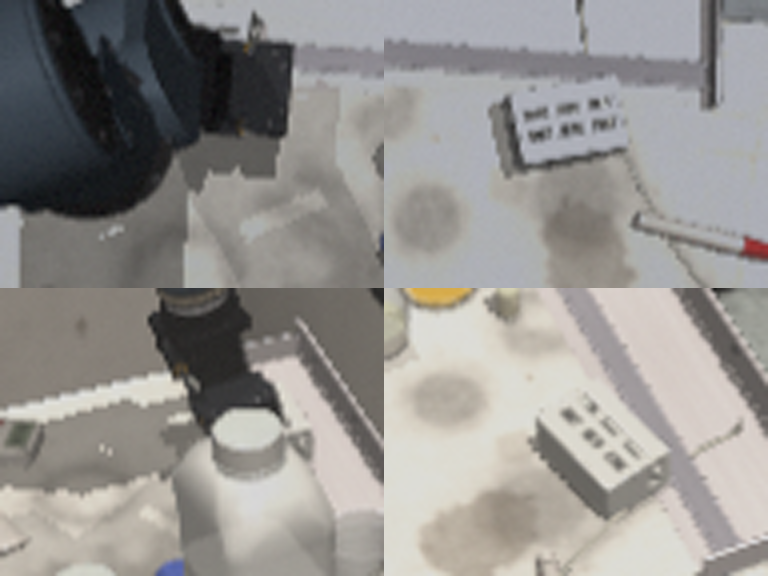

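carry_out(steps=[[[0.5,0,0],0,0.5],[[0.5,0,0],0,0.5],[[0.5,0,0],0,0.5],[[0.5,0,0],0,0.5],[[0.5,0,0],0,0.5],[[0.5,0,0],0,0.5],[[0.4,0,0],0,0.5],[[0.4,0,0],0,0.5],[[0.4,0,0],0,0.5],[[0,0,0],0,0.5]])

```text
time: 15.25
position: [0.5196, 0.3397, 0.0438]
tool_rot: [0.705, 0.706, 0.063, 0.037]
ft_force: [-0.7, -0.1, 1.0]
grip_width: 0.0434
```

carry_out(steps=[[[0.3,0,0],0,0.5],[[0.3,0,0],0,0.5],[[0.2,0,0],0,0.5],[[0,0,0],0,0.5]])

```text
time: 15.65
position: [0.5275, 0.3397, 0.0438]
tool_rot: [0.705, 0.706, 0.062, 0.037]
ft_force: [-0.1, -0.6, 0.0]
grip_width: 0.0436
```

carry_out(steps=[[[-1.5,0,0.2],0,0.5],[[-2.5,0,1.5],0,0.5],[[-3,0,4],0,0.5],[[-1,0,4.5],0,0.5],[[0,0,4.5],0,0.5],[[-3,0,4],0,0.5],[[-4,0,2],0,0.5],[[-4,3,0],0,0.5],[[0,5,0],0,0.5],[[0,5,0],0,0.5]])

```text
time: 16.65
position: [0.3353, 0.4671, 0.2593]
tool_rot: [0.708, 0.702, 0.068, 0.04]
ft_force: [1.0, -1.1, -0.3]
grip_width: 0.0435
```

carry_out(steps=[[[-2,4.5,0],0,0.5],[[-2,4.5,0],0,0.5],[[-2,4.5,0],0,0.5],[[0,0,0],0,0.5]])

```text
time: 17.05
position: [0.274, 0.6114, 0.2615]
tool_rot: [0.706, 0.703, 0.074, 0.038]
ft_force: [-0.1, -1.7, 0.3]
grip_width: 0.0437
```

```bash
python3 - <<'E'
from h import *
a=shot('top');b=shot('side');w=shot('wrist')
A=cv2.cvtColor(a['pixels'],cv2.COLOR_RGB2BGR);B=cv2.cvtColor(b['pixels'],cv2.COLOR_RGB2BGR)
f=lambda I,u,v,w=64,h=48,k=6:cv2.resize(I[v-h//2:v+h//2,u-w//2:u+w//2],None,fx=k,fy=k,interpolation=cv2.INTER_CUBIC)
cv2.imwrite('pics/c5.png',np.vstack([np.hstack([f(A,140,170),f(A,348,190)]),np.hstack([f(B,225,130),cv2.resize(A[100:292,90:346+90],(384,288))])]))
E
```

```text
(no output)
```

View pics/c5.png

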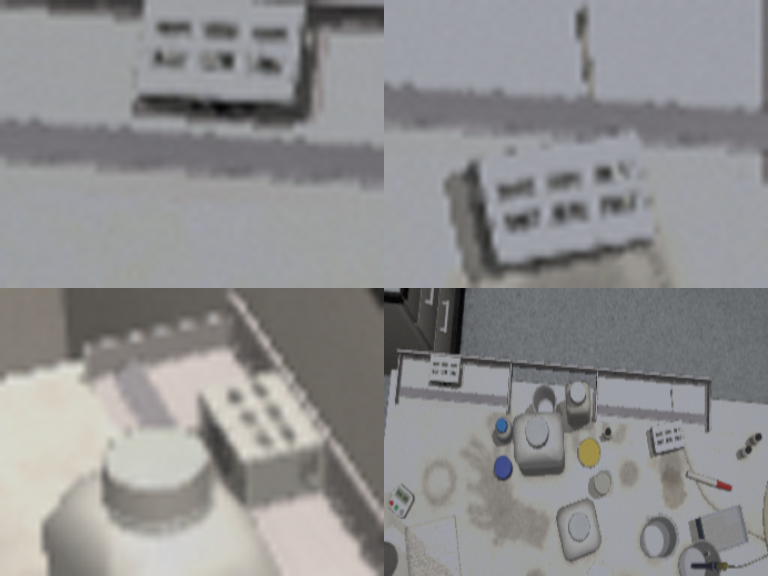

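```bash
python3 - <<'E'
from h import *
a=shot('top')
for x,y,z in [(138,100,.0425),(298,100,.0425),(138,114,.0025),(300,122,.0025),(200,132,.013),(200,168,.0045),(200,132,.004)]: print(onz(a,108+x/6,146+y/6,z).round(4)-[.606,0,0])
# same strip at the untouched right bay, crop origin (316,166)
for x,y,z in [(100,90,.013),(100,122,.0045)]: print('R',onz(a,316+x/6,166+y/6,z).round(4)-[.606,0,0])
E
```

```text
[-0.07    0.3824  0.0425]
[-0.0638  0.2934  0.0425]
[-0.0679  0.3933  0.0025]
[-0.0662  0.3004  0.0025]
[-0.0787  0.3538  0.013 ]
[-0.0976  0.3536  0.0045]
[-0.0764  0.3562  0.004 ]
R [-0.0791 -0.2987  0.013 ]
R [-0.0956 -0.3006  0.0045]
```

```bash
python3 - <<'E'
from h import *
a=shot('top')['pixels'].mean(2); t=cv2.cvtColor(cv2.imread('pics/t0.png'),cv2.COLOR_BGR2RGB).mean(2)
for u in (115,136,145,153,170,185):
    print(u,'was',t[162:177,u-2:u+3].mean(1).round().astype(int),'now',a[162:177,u-2:u+3].mean(1).round().astype(int))
E
```

```text
115 was [159 159 159 154 135 115 116 118 118 116 115 133 158 158 158] now [159 160 159 153 134 116 115 118 117 116 115 132 157 157 158]
136 was [159 159 158 159 159 150 124 114 114 114 113 121 142 156 157] now [ 58  55  70 122 158 149 124 114 114 114 113 120 142 155 156]
145 was [159 159 159 159 160 157 140 118 113 114 115 115 112 130 157] now [119  31  36  67 125 157 141 117 114 113 114 114 112 130 156]
153 was [159 159 160 160 160 160 150 128 115 114 116 116 119 131 147] now [133  65  55  61  86 130 150 126 114 114 115 115 119 131 147]
170 was [161 161 161 161 161 161 161 151 126 114 113 114 115 120 128] now [161 160 160 160 161 161 161 150 125 114 113 113 113 119 127]
185 was [162 162 162 161 161 162 161 162 154 131 115 116 116 116 121] now [161 162 161 161 161 162 162 161 154 130 114 115 116 116 121]
```

The flap's pixel profile matches the start picture exactly, so it is up again, with a clear strip of tray floor between it and the crate. Handing in.

```bash
python3 -c "
from rig import robot
print(robot.hand_in())"
```

```text
the job is handed in; nothing more can be done
None
```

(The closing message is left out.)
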